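# Third hand: hold the hub against the sprung stop of a mounting jig

### The arm

A 7-joint arm with a two-finger parallel gripper is mounted at the origin on a cart in front of the work surface, level with it; the furniture and walls round the work are solid. World frame = base frame: x ahead of the robot, y to its left, z up, the work surface at z = 0. Lengths are in m, angles in rad, forces in N, time in s.
With the tool pointing down it reaches from about 0.375 to 0.925 m from the base axis. Payload 3.1 kg.
Tool frame: the origin (TCP) lies midway between the tips of the shut fingers; the grasp point (between the pads) lies 19 mm behind it; z points along the fingers, y is the line along which they close (so a half turn about z gives the same grasp; the last joint's range is limited). The gripper opens to 85 mm and grips with 20 to 120 N. Pads are 22 mm wide; open, the fingers measure 114 mm over their backs; the gripper's body (76 mm by 85 mm) begins 54 mm behind the grasp point. The pads swing forward as they close: fully open they stand 13 mm farther back than shut.
Start: joints at [-1.289, 0.383, 0.044, 1.598, -0.018, 1.161, -0.05], TCP at [0.241, 0.604, 0.231] pointing down, gripper open.
Joint ranges: [-2.61, 2.61], [-0.41, 2.15], [-1.48, 1.57], [0, 2.5], [-1.57, 4.71], [0.05, 1.97], [-2.85, 2.85]. Speed limits (rad/s): [2.79, 2.79, 3.14, 3.14, 3.14, 3.14, 3.14].

### API

Orientations are given as a 3x3 rotation matrix whose columns are the frame's x, y, z axes.
In Python, from cell import manip, snapshot, camera_info gives the robot as it stands.
- The arm moves only by the tool servo_tool, never from a script. Its argument "commands" is a list of rows, each an object of numbers: "grip": the closure, from 0 (fully open) to 1 (shut); "x", "y", "z": the shift along the world's x, y, z in m; "wx", "wy", "wz": the turn, a rotation vector about the world's x, y, z in rad. In form: [{"grip": .., "x": .., "y": .., "z": .., "wx": .., "wy": .., "wz": ..}, ...]. A call has 1 to 8 rows; each row is the pose to reach, as a shift and turn from the pose commanded when the call began; what a row does not reach only later rows make up. A row lasts 1/8 s, in which the tool goes at most 62.5 mm and 10.7 degrees, less where a joint would pass 70% of its speed; a pose out of reach is approached as far as the arm can. A call with a gripper value outside its range is refused whole. The fingers move at their own pace and stop on an object; "squeeze" is the grip in N (left out, the last holds). Time passes only in rows, so rows that repeat a pose let the fingers close. It gives the time, the measured TCP pose, the force, the opening and the grip force at its end, in the units of the state.
- manip.get_state(): the state, without advancing time (a new reading comes with each control period).
- snapshot(name): name is "scene" or "top" or "wrist"; returns the picture (480x640x3 uint8, red, green, blue); there is no depth.
- camera_info(name): a dict with "fx", "fy", "cx", "cy" (pixels), "k1" (the pictures are not rectified: a ray, as slopes to the right and down, at radius r is drawn at 1 + k1 r^2 times it, then the intrinsics apply), "rvec" (rotation vector, rad) and "tvec" (3), from world to camera coordinates, as OpenCV has them; the wrist camera has in their place "T_tool_cam" (4x4, takes a point from camera to tool coordinates, whose origin is the TCP and whose axes are the flange's). Camera axes: x right, y down, z forward; pixel columns grow to the right and rows downward; lengths in m; the calibration is good to about 2 mm. A picture is of the moment at which its call begins: read the wrist's pose just before it. camera_info takes no time and is no camera call.
- manip.sign_off(): hands the job in; it is judged then, once.
The state is a dict: "time_s": time; "joint_pos": joint angles; "joint_velocities": joint speeds; "tau": joint torques, N m; "position": TCP position; "tool_rot": TCP orientation; "force": force on the tool from outside, world axes, zero at the start; "moment": the same for the moment, N m; "finger_gap": opening from 0.0 (shut) to 1.0 (fully open); "grip_force": force on a finger pad.
Only numpy, scipy, OpenCV 4.12 (cv2) and the standard library are available. Lean on these libraries where they do the work, as an engineer would, in place of code of your own. Each camera call takes 0.05 s, during which the arm holds its last target. There are 200 camera calls.

### The job

I want to screw the black USB hub down in the mounting jig and need a third hand: lay the hub flat on the jig's plate, lengthwise and centred in front of the white sprung stop without touching the stop yet, then slide it end-on and square against the stop until the black pointer on the grey housing stands in the green band, never letting it run into the red. Keep pressing steadily there: finish while still holding the hub against the stop with the pointer in the green, do not let go. Leave the other things on the bench where they are.

Things in the scene. Friction and masses are not known exactly. Their poses are not given: they have to be found in the camera images.
- hub: black USB hub, a flat box 41 (its x) x 85 (its y) x 18 mm high (its z), 60 to 130 g, loose on the bench. Origin: centre of its underside. A row of light grey ports is on one long side; either end may go against the stop. Grip it across its 41 mm width. A tall metal post of the bench stands right of it, near x 0.57, y -0.51.
- jig: mounting jig fixed to the bench: aluminium plate 185 x 100 mm, top 6 mm above the bench. Origin on the bench under the plate; x along the plate towards the stop, y across it (0 = middle), z up. Free plate from x = -85 mm to the white stop, whose untouched face is at x = +30 mm; grey gauge housing from x = +61 mm, 66 mm wide, top 34 mm above the bench. The hub goes lengthwise along x, at y = 0.
- stop_face (a point): the white stop; its origin is the middle of its front face, 15 mm above the bench; moves with the stop. It is a white block 8 mm thick, 62 mm wide, its top 28 mm above the bench; pressed on this face it slides along the jig's x towards the housing. Axes parallel to the jig's.
- stop (a joint): how far the stop is pushed in, in m: 0 untouched, 0.022 at its end. A spring pushes back with 2 N at 0, rising by 0.8 N per mm; let go and it pushes the hub back. The black pointer on the housing moves with it: white scale up to 0.006, green band 0.006 to 0.013 (about 7 to 12 N), yellow to 0.016, red above.
- screwdriver: bystander: screwdriver with red handle, 22 x 194 x 24 mm, lying left of the jig (a cord of the room hangs over the bench there, down from x 0.43, y 0.18, z 0.45 to x 0.66, y 0.04, z 0.04: keep to its right); origin centre of its underside, long axis its y
- marker: bystander: felt marker with black cap, 16 x 132 x 18 mm, lying on the bench; origin centre of its underside, long axis its y
- carton: bystander: small white carton 76 (x) x 122 (y) x 60 mm; origin centre of its underside
- tray: bystander: shallow light grey parts tray with some rings in it, 90 (x) x 130 (y) x 22 mm; origin centre of its underside
- timer: bystander: light grey lab timer 64 x 64 x 20 mm, lying behind; origin centre of its underside

How it is judged:
By the outcome, as a careful person would: the job done as asked, in the order asked, and still so for the second after the job is handed in, while the arm keeps its last pose, push and grip.
It also fails if it takes over 45 s, if anything falls off the work surface, if the arm or the gripper's body presses on something with over 40 N, if the wrist force passes 120 N, or if a joint passes its speed limit or range.

## Working session

There is one attempt and no reset: what is moved stays moved. The work goes in short steps, Python scripts to look and compute and a tool call to move; the robot and the scene stay as the last step left them, time stands still between calls to the robot, and variables do not carry over. Pictures are saved under pics/ and viewed, at most 10 in all, crops included, and the job is handed in when it is done.

Besides the shell and the picture viewer there is one more tool, called after "Call:" as name(argument=value, ...) on one line, values as JSON. servo_tool: Moves the arm, as the interface text tells. Its arguments: {"type":"object","properties":{"commands":{"type":"array"},"squeeze":{"type":"number"}},"required":["commands"]}

```bash
mkdir -p pics; ls
cat > h.py <<'E'
import numpy as np,cv2
from cell import manip,snapshot,camera_info
def save(n,f):
    im=snapshot(n); cv2.imwrite('pics/'+f,im[:,:,::-1]); return im
def ray(n,uv,st=None):
    c=camera_info(n)
    d=np.array([(uv[0]-c['cx'])/c['fx'],(uv[1]-c['cy'])/c['fy']])
    s=d.copy()
    for _ in range(20): s=d/(1+c['k1']*(s@s))
    v=np.array([s[0],s[1],1.])
    if n=='wrist':
        T=np.array(c['T_tool_cam']);R=np.array(st['tool_rot']);p=np.array(st['position'])
        return R@T[:3,3]+p, R@T[:3,:3]@v
    R=cv2.Rodrigues(np.array(c['rvec'],float))[0];t=np.array(c['tvec'],float).ravel()
    return -R.T@t, R.T@v
def at(n,uv,z,st=None):
    o,d=ray(n,uv,st); return o+d*(z-o[2])/d[2]
E
python3 - <<'E'
from h import *
save('scene','s0.png');save('top','t0.png')
s=manip.get_state();print({k:np.round(v,3).tolist() for k,v in s.items()})
for n in('scene','top'):
    print(n,ray(n,(320,240)))
print(camera_info('wrist'))
E
```

```text
pics
{'time_s': 0.1, 'joint_pos': [-1.289, 0.384, 0.044, 1.599, -0.018, 1.161, -0.05], 'joint_velocities': [0.001, -0.001, 0.0, -0.004, -0.0, -0.002, 0.001], 'tau': [0.003, -43.473, 1.029, -25.046, 0.011, 0.005, 0.0], 'position': [0.241, 0.603, 0.23], 'tool_rot': [[-0.929, 0.371, -0.001], [0.371, 0.929, -0.002], [-0.0, -0.002, -1.0]], 'force': [-0.362, 0.25, -0.527], 'moment': [0.001, -0.026, -0.053], 'grip_force': 0.0, 'finger_gap': 0.998}
scene (array([-0.16605344, -0.77277314,  0.67282467]), array([ 0.68096173,  0.52630621, -0.50937142]))
top (array([ 0.40260199, -0.19177811,  1.360176  ]), array([ 0.1486088,  0.0580648, -0.987432 ]))
{'fx': 406.2775954676843, 'fy': 406.2775954676843, 'cx': 317.1863668535108, 'cy': 235.58047882890497, 'k1': -0.01668220054188377, 'T_tool_cam': array([[ 8.44635318e-04, -9.58977320e-01, -2.83481543e-01,
         7.05182363e-02],
       [ 9.99999602e-01,  8.91860219e-04, -3.75288670e-05,
        -7.85912969e-04],
       [ 2.88815244e-04, -2.83481399e-01,  9.58977692e-01,
        -1.43691573e-01],
       [ 0.00000000e+00,  0.00000000e+00,  0.00000000e+00,
         1.00000000e+00]])}
```

View pics/t0.png

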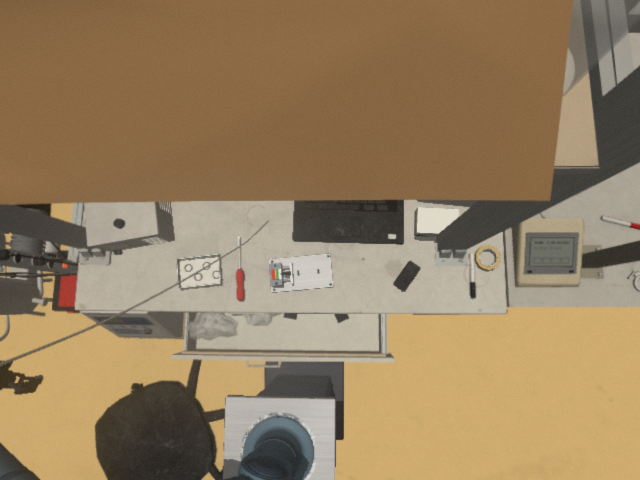

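View pics/s0.png

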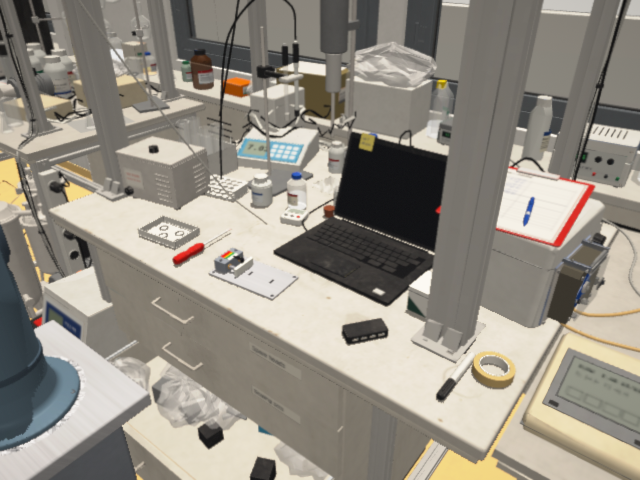

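The top view shows the hub near (407,276), turned, and the jig at about (300,273) with its stop end to the left (+y). The scene view shows the hub at (364,330) and the jig at (250,270). Next I'll measure both.

Run:
```python
from h import *
t=cv2.imread('pics/t0.png')
g=t.max(2)
m=np.zeros_like(g);m[258:295,388:425]=(g[258:295,388:425]<90)
n,l,st,c=cv2.connectedComponentsWithStats(m);k=1+st[1:,4].argmax()
cn=cv2.findContours((l==k).astype(np.uint8),0,1)[0][0]
r=cv2.minAreaRect(cn);print('hub px',r,st[k])
P=np.array([at('top',p,.018) for p in cv2.boxPoints(r)]);print(P.round(4),P.mean(0))
for nm,p in dict(plateR1=(331,255),plateR2=(333,287),plateL1=(270,261),plateL2=(271,292),post=(452,255),tapeMarker=(473,275),driver=(240,270)).items(): print(nm,at('top',p,.006).round(3))
c=t[240:310,255:430];cv2.imwrite('pics/tc.png',cv2.resize(c,None,fx=4.5,fy=4.5,interpolation=2))
```

```text
hub px ((406.4161376953125, 275.6913146972656), (13.435403823852539, 28.673120498657227), 34.99202346801758) [394 261  26  30 386]
[[ 0.4764 -0.3259  0.018 ]
 [ 0.5451 -0.375   0.018 ]
 [ 0.5226 -0.4066  0.018 ]
 [ 0.4542 -0.3574  0.018 ]] [ 0.4995922  -0.36622456  0.018     ]
plateR1 [ 0.561 -0.145  0.006]
plateR2 [ 0.466 -0.152  0.006]
plateL1 [0.543 0.037 0.006]
plateL2 [0.451 0.032 0.006]
post [ 0.562 -0.503  0.006]
tapeMarker [ 0.503 -0.562  0.006]
driver [0.515 0.127 0.006]
```

View pics/tc.png

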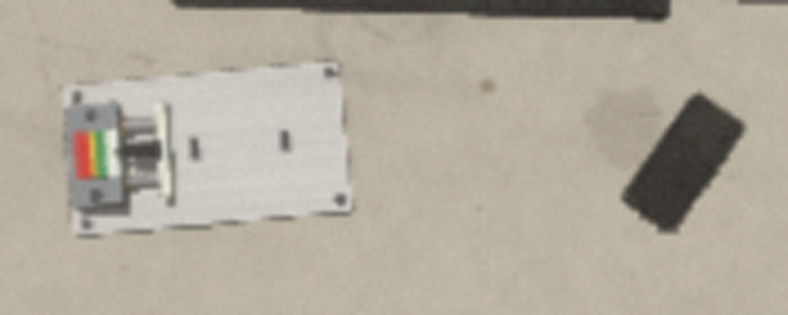

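The crop shows the jig plate corners at about (66,88), (336,62), (352,212) and (78,236). The white stop is at x≈163 and the hub is centred at (684,163). The cord's line matters for the sweep, so I'll compute that along with the jig pose.

```bash
cat >> h.py <<'E'
def proj(n,P):
    c=camera_info(n);R=cv2.Rodrigues(np.array(c['rvec'],float))[0]
    q=R@np.array(P,float)+np.array(c['tvec'],float).ravel();s=q[:2]/q[2];s=s*(1+c['k1']*(s@s))
    return np.round([c['fx']*s[0]+c['cx'],c['fy']*s[1]+c['cy'],q[2]],2).tolist()
E
python3 - <<'E'
from h import *
A=np.array([.43,.18,.45]);B=np.array([.66,.04,.04])
for t in(1,.5,0,-.3,-.6,-.9,-1.2,-1.5):
    p=A+(B-A)*t;print(t,p.round(3),proj('top',p)[:2],proj('scene',p)[:2])
C=[np.array([255+x/4.5,240+y/4.5]) for x,y in((66,88),(336,62),(352,212),(78,236))]
P=np.array([at('top',c,.006) for c in C]);print(P.round(4))
dx=(P[0]+P[3]-P[1]-P[2])/2;dy=(P[3]-P[0]+P[2]-P[1])/2
print('center',P.mean(0),'len',np.linalg.norm(dx),np.linalg.norm(dy),'ang x',np.degrees(np.arctan2(dx[1],dx[0])),'ang -y',np.degrees(np.arctan2(dy[1],dy[0])))
a=np.array([at('top',(255+x/4.5,240+y/4.5),.028) for x,y in((165,102),(173,203))]);print('stop face top',a)
s=cv2.imread('pics/s0.png')[60:300,60:360];cv2.imwrite('pics/sc.png',cv2.resize(s,None,fx=2.4,fy=2.4,interpolation=2))
save('wrist','w0.png')
E
```

```text
1 [0.66 0.04 0.04] [268.23, 220.37] [266.08, 223.54]
0.5 [0.545 0.11  0.245] [225.16, 250.05] [203.93, 154.1]
0 [0.43 0.18 0.45] [162.21, 293.54] [123.03, 63.78]
-0.3 [0.361 0.222 0.573] [108.58, 330.7] [61.24, -5.14]
-0.6 [0.292 0.264 0.696] [35.55, 381.47] [-15.04, -90.15]
-0.9 [0.223 0.306 0.819] [-67.82, 453.75] [-112.21, -198.36]
-1.2 [0.154 0.348 0.942] [-216.83, 559.15] [-241.32, -341.97]
-1.5 [0.085 0.39  1.065] [-382.14, 682.2] [-423.22, -544.09]
[[ 0.5471  0.0383  0.006 ]
 [ 0.5649 -0.1414  0.006 ]
 [ 0.466  -0.1525  0.006 ]
 [ 0.4494  0.0277  0.006 ]]
center [ 0.50684568 -0.05696518  0.006     ] len 0.18076465612653272 0.09888498224209313 ang x 95.4710697457152 ang -y -173.72283442005926
stop face top [[ 0.53577137 -0.03076001  0.028     ]
 [ 0.47020879 -0.03720966  0.028     ]]
```

View pics/sc.png

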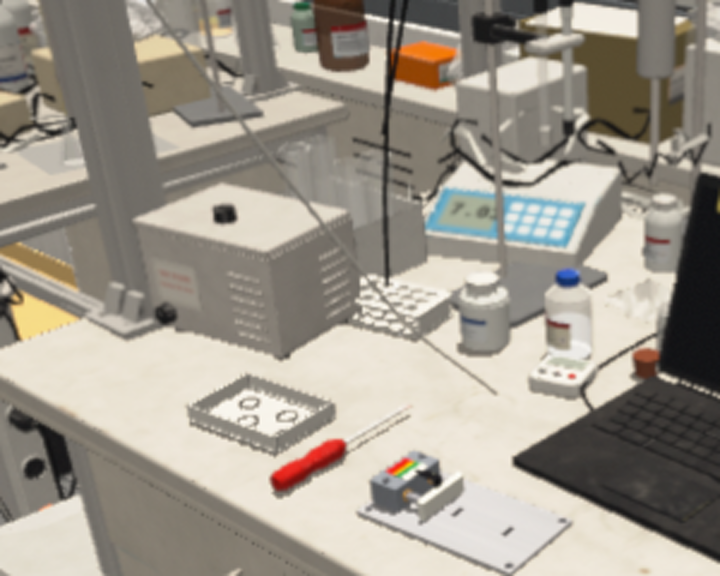

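The cord runs down from upper left in the crop, from (145,0) to (495,392), which matches the given line. I'll retract the arm and sweep under it, kept low and close in.

Call:
servo_tool(commands=[{"grip":0,"x":-0.015,"y":-0.04,"z":-0.015},{"grip":0,"x":-0.03,"y":-0.08,"z":-0.03},{"grip":0,"x":-0.045,"y":-0.12,"z":-0.045},{"grip":0,"x":-0.06,"y":-0.16,"z":-0.06},{"grip":0,"x":-0.075,"y":-0.2,"z":-0.075},{"grip":0,"x":-0.09,"y":-0.23,"z":-0.08},{"grip":0,"x":-0.09,"y":-0.23,"z":-0.08}], squeeze=40)

```text
invalid input at $.commands[0]: expected keys grip, x, y, z, wx, wy, wz
```

Run:
```python
from h import *
s=manip.get_state();print({k:np.round(s[k],3).tolist() for k in('time_s','joint_pos','position','force','tool_rot')})
save('top','t1.png')
```

```text
{'time_s': 0.15, 'joint_pos': [-1.289, 0.384, 0.044, 1.599, -0.018, 1.161, -0.05], 'position': [0.241, 0.603, 0.23], 'force': [-0.306, 0.426, -0.002], 'tool_rot': [[-0.929, 0.371, -0.001], [0.371, 0.929, -0.002], [-0.0, -0.002, -1.0]]}
```

View pics/t1.png

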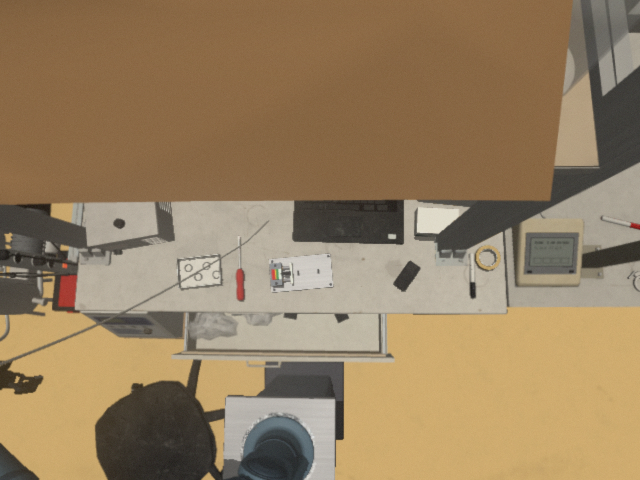

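The call was refused because every key is required, so the picture is unchanged: arm at lower left, hand near (20,375).

Call:
servo_tool(commands=[{"grip":0,"x":-0.015,"y":-0.04,"z":-0.015,"wx":0,"wy":0,"wz":0},{"grip":0,"x":-0.03,"y":-0.08,"z":-0.03,"wx":0,"wy":0,"wz":0},{"grip":0,"x":-0.045,"y":-0.12,"z":-0.045,"wx":0,"wy":0,"wz":0},{"grip":0,"x":-0.06,"y":-0.16,"z":-0.06,"wx":0,"wy":0,"wz":0},{"grip":0,"x":-0.075,"y":-0.2,"z":-0.075,"wx":0,"wy":0,"wz":0},{"grip":0,"x":-0.09,"y":-0.23,"z":-0.08,"wx":0,"wy":0,"wz":0},{"grip":0,"x":-0.09,"y":-0.23,"z":-0.08,"wx":0,"wy":0,"wz":0}], squeeze=40)

```text
time_s: 1.08
position: [0.1498, 0.3702, 0.15]
tool_rot: [[-0.929, 0.37, -0.001], [0.37, 0.929, -0.004], [-0.0, -0.004, -1.0]]
force: [-0.2, 0.2, 1.0]
finger_gap: 1.005
grip_force: 0.0
```

Run:
```python
from h import *
s=manip.get_state();print({k:np.round(s[k],3).tolist() for k in('time_s','joint_pos','position','force','tool_rot')})
```

```text
{'time_s': 1.075, 'joint_pos': [-1.299, 0.009, 0.009, 2.242, -0.0, 0.895, -0.098], 'position': [0.15, 0.37, 0.15], 'force': [-0.196, 0.194, 0.965], 'tool_rot': [[-0.929, 0.37, -0.001], [0.37, 0.929, -0.004], [-0.0, -0.004, -1.0]]}
```

Call:
servo_tool(commands=[{"grip":0,"x":0.047,"y":-0.028,"z":-0.01,"wx":0,"wy":0,"wz":-0.03},{"grip":0,"x":0.093,"y":-0.059,"z":-0.02,"wx":0,"wy":0,"wz":-0.06},{"grip":0,"x":0.134,"y":-0.096,"z":-0.03,"wx":0,"wy":0,"wz":-0.09},{"grip":0,"x":0.17,"y":-0.138,"z":-0.03,"wx":0,"wy":0,"wz":-0.12},{"grip":0,"x":0.199,"y":-0.185,"z":-0.03,"wx":0,"wy":0,"wz":-0.15},{"grip":0,"x":0.221,"y":-0.235,"z":-0.03,"wx":0,"wy":0,"wz":-0.18},{"grip":0,"x":0.236,"y":-0.288,"z":-0.03,"wx":0,"wy":0,"wz":-0.21},{"grip":0,"x":0.244,"y":-0.342,"z":-0.03,"wx":0,"wy":0,"wz":-0.24}])

```text
time_s: 2.08
position: [0.398, 0.0301, 0.1225]
tool_rot: [[-0.813, 0.582, 0.004], [0.582, 0.813, 0.0], [-0.003, 0.003, -1.0]]
force: [0.7, -0.1, -0.8]
finger_gap: 1.005
grip_force: 0.0
```

Run:
```python
from h import *
s=manip.get_state();print({k:np.round(s[k],3).tolist() for k in('time_s','joint_pos','position','force','tool_rot')})
```

```text
{'time_s': 2.075, 'joint_pos': [-0.708, 0.036, 0.543, 2.292, -0.025, 0.815, 0.802], 'position': [0.398, 0.03, 0.122], 'force': [0.742, -0.139, -0.801], 'tool_rot': [[-0.813, 0.582, 0.004], [0.582, 0.813, 0.0], [-0.003, 0.003, -1.0]]}
```

Call:
servo_tool(commands=[{"grip":0,"x":0.005,"y":-0.05,"z":0.01,"wx":0,"wy":0,"wz":0},{"grip":0,"x":0.02,"y":-0.1,"z":0.02,"wx":0,"wy":0,"wz":0},{"grip":0,"x":0.035,"y":-0.15,"z":0.02,"wx":0,"wy":0,"wz":0},{"grip":0,"x":0.05,"y":-0.2,"z":0.02,"wx":0,"wy":0,"wz":0},{"grip":0,"x":0.065,"y":-0.25,"z":0.02,"wx":0,"wy":0,"wz":0},{"grip":0,"x":0.08,"y":-0.3,"z":0.02,"wx":0,"wy":0,"wz":0},{"grip":0,"x":0.095,"y":-0.35,"z":0.02,"wx":0,"wy":0,"wz":0},{"grip":0,"x":0.106,"y":-0.394,"z":0.02,"wx":0,"wy":0,"wz":0}])

```text
time_s: 3.08
position: [0.5031, -0.365, 0.1416]
tool_rot: [[-0.815, 0.58, 0.001], [0.58, 0.815, -0.003], [-0.002, -0.001, -1.0]]
force: [-0.0, -0.1, 0.1]
finger_gap: 0.998
grip_force: 0.0
```

Call:
servo_tool(commands=[{"grip":0,"x":0,"y":0,"z":0,"wx":0,"wy":0,"wz":0},{"grip":0,"x":0,"y":0,"z":0,"wx":0,"wy":0,"wz":0}])

```text
time_s: 3.32
position: [0.5016, -0.3622, 0.141]
tool_rot: [[-0.814, 0.58, -0.0], [0.58, 0.814, -0.0], [0.0, -0.0, -1.0]]
force: [-0.1, 1.0, 1.0]
finger_gap: 1.001
grip_force: 0.0
```

Run:
```python
from h import *
s=manip.get_state();im=save('wrist','w1.png');print({k:np.round(s[k],4).tolist() for k in('time_s','joint_pos','position','force','tool_rot')})
m=(im.max(2)<75).astype(np.uint8);m=cv2.morphologyEx(m,cv2.MORPH_OPEN,np.ones((5,5)))
n,l,st,c=cv2.connectedComponentsWithStats(m)
for i in range(1,n):
    if st[i,4]>1500: 
        r=cv2.minAreaRect(cv2.findContours((l==i).astype(np.uint8),0,1)[0][0]);print(st[i],r)
        P=np.array([at('wrist',p,.018,s) for p in cv2.boxPoints(r)]);print(P.round(4).tolist(),P.mean(0))
```

```text
{'time_s': 3.325, 'joint_pos': [-0.0099, 0.5082, 0.7317, 1.7806, -0.395, 1.0052, 1.8268], 'position': [0.5016, -0.3622, 0.141], 'force': [-0.1031, 1.0072, 0.999], 'tool_rot': [[-0.8143, 0.5804, -0.0003], [0.5804, 0.8143, -0.0001], [0.0002, -0.0002, -1.0]]}
[ 280  164   62  122 6997] ((310.5, 224.5), (121.0, 61.0), 90.0)
[[0.4546, -0.359, 0.018], [0.4776, -0.3266, 0.018], [0.5479, -0.3749, 0.018], [0.5228, -0.4102, 0.018]] [ 0.50070615 -0.36766171  0.018     ]
[    0   171   640   309 89975] ((319.5, 325.0), (308.0, 639.0), 90.0)
[[0.3504, -0.5125, 0.018], [0.5952, -0.1684, 0.018], [0.8421, -0.2697, 0.018], [0.5278, -0.7121, 0.018]] [ 0.57887943 -0.41567341  0.018     ]
```

View pics/w1.png

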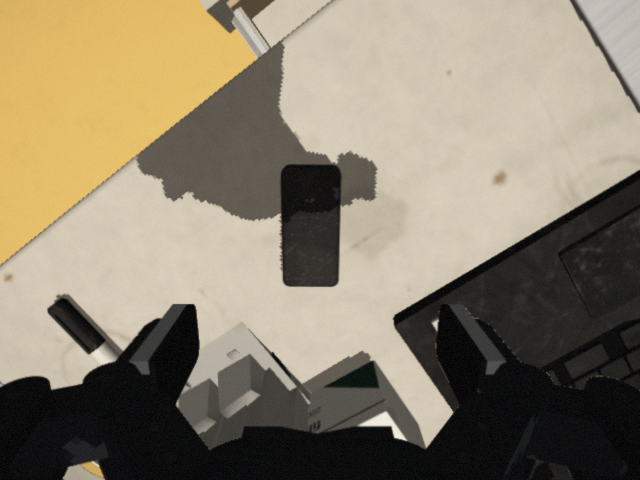

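The wrist view shows the hub at (310,225), squared up with the fingers, and they straddle it clear of the marker and post. Next is the descent.

Call:
servo_tool(commands=[{"grip":0,"x":-0.001,"y":-0.003,"z":-0.03,"wx":0,"wy":0,"wz":0},{"grip":0,"x":-0.001,"y":-0.003,"z":-0.06,"wx":0,"wy":0,"wz":0},{"grip":0,"x":-0.001,"y":-0.003,"z":-0.09,"wx":0,"wy":0,"wz":0},{"grip":0,"x":-0.001,"y":-0.003,"z":-0.11,"wx":0,"wy":0,"wz":0},{"grip":0,"x":-0.001,"y":-0.003,"z":-0.125,"wx":0,"wy":0,"wz":0},{"grip":0,"x":-0.001,"y":-0.003,"z":-0.125,"wx":0,"wy":0,"wz":0},{"grip":0,"x":-0.001,"y":-0.003,"z":-0.125,"wx":0,"wy":0,"wz":0}])

```text
time_s: 4.25
position: [0.5007, -0.3659, 0.0172]
tool_rot: [[-0.814, 0.581, 0.001], [0.581, 0.814, -0.001], [-0.002, 0.0, -1.0]]
force: [-0.1, 0.3, 0.5]
finger_gap: 1.003
grip_force: 0.0
```

Call:
servo_tool(commands=[{"grip":0,"x":-0.001,"y":-0.001,"z":-0.008,"wx":0,"wy":0,"wz":0},{"grip":0,"x":-0.001,"y":-0.001,"z":-0.014,"wx":0,"wy":0,"wz":0},{"grip":0,"x":-0.001,"y":-0.001,"z":-0.014,"wx":0,"wy":0,"wz":0}])

```text
time_s: 4.62
position: [0.4984, -0.3659, 0.0016]
tool_rot: [[-0.814, 0.581, -0.001], [0.581, 0.814, 0.001], [0.001, -0.0, -1.0]]
force: [-0.0, -0.5, 0.8]
finger_gap: 0.996
grip_force: 0.0
```

Call:
servo_tool(commands=[{"grip":0.5,"x":0,"y":0,"z":0,"wx":0,"wy":0,"wz":0},{"grip":1,"x":0,"y":0,"z":0,"wx":0,"wy":0,"wz":0},{"grip":1,"x":0,"y":0,"z":0,"wx":0,"wy":0,"wz":0},{"grip":1,"x":0,"y":0,"z":0,"wx":0,"wy":0,"wz":0},{"grip":1,"x":0,"y":0,"z":0,"wx":0,"wy":0,"wz":0},{"grip":1,"x":0,"y":0,"z":0,"wx":0,"wy":0,"wz":0}], squeeze=60)

```text
time_s: 5.38
position: [0.4994, -0.3668, 0.0028]
tool_rot: [[-0.814, 0.581, 0.001], [0.581, 0.814, -0.001], [-0.001, -0.0, -1.0]]
force: [0.3, -0.7, 3.4]
finger_gap: 0.446
grip_force: 62.2
```

Call:
servo_tool(commands=[{"grip":1,"x":0,"y":0,"z":0.01,"wx":0,"wy":0,"wz":0},{"grip":1,"x":0,"y":0,"z":0.035,"wx":0,"wy":0,"wz":0},{"grip":1,"x":0,"y":0,"z":0.065,"wx":0,"wy":0,"wz":0},{"grip":1,"x":0,"y":0,"z":0.09,"wx":0,"wy":0,"wz":0},{"grip":1,"x":0,"y":0,"z":0.1,"wx":0,"wy":0,"wz":0}])

```text
time_s: 6.0
position: [0.4994, -0.3666, 0.1037]
tool_rot: [[-0.814, 0.581, 0.002], [0.581, 0.814, -0.001], [-0.002, 0.0, -1.0]]
force: [0.4, -1.2, -1.3]
finger_gap: 0.448
grip_force: 61.8
```

Call:
servo_tool(commands=[{"grip":1,"x":0,"y":0.02,"z":0,"wx":0,"wy":0,"wz":-0.11},{"grip":1,"x":0.002,"y":0.055,"z":0,"wx":0,"wy":0,"wz":-0.22},{"grip":1,"x":0.004,"y":0.09,"z":0,"wx":0,"wy":0,"wz":-0.34},{"grip":1,"x":0.006,"y":0.13,"z":0,"wx":0,"wy":0,"wz":-0.46},{"grip":1,"x":0.008,"y":0.17,"z":0,"wx":0,"wy":0,"wz":-0.58},{"grip":1,"x":0.01,"y":0.21,"z":0,"wx":0,"wy":0,"wz":-0.69},{"grip":1,"x":0.012,"y":0.24,"z":0,"wx":0,"wy":0,"wz":-0.79},{"grip":1,"x":0.013,"y":0.257,"z":0,"wx":0,"wy":0,"wz":-0.85}])

```text
time_s: 7.0
position: [0.5112, -0.1064, 0.1012]
tool_rot: [[-0.102, 0.995, -0.002], [0.995, 0.102, 0.001], [0.001, -0.002, -1.0]]
force: [0.5, -0.0, -1.9]
finger_gap: 0.451
grip_force: 61.7
```

Call:
servo_tool(commands=[{"grip":1,"x":0,"y":0,"z":0,"wx":0,"wy":0,"wz":0},{"grip":1,"x":0,"y":0,"z":0,"wx":0,"wy":0,"wz":0},{"grip":1,"x":0,"y":0,"z":0,"wx":0,"wy":0,"wz":0}])

```text
time_s: 7.38
position: [0.5116, -0.1108, 0.1023]
tool_rot: [[-0.099, 0.995, -0.0], [0.995, 0.099, -0.001], [-0.001, -0.0, -1.0]]
force: [-0.6, 0.3, -0.5]
finger_gap: 0.449
grip_force: 61.7
```

Run:
```python
from h import *
s=manip.get_state();im=save('wrist','w2.png');print({k:np.round(s[k],4).tolist() for k in('time_s','joint_pos','position','force','tool_rot','grip_force','finger_gap')})
```

```text
{'time_s': 7.375, 'joint_pos': [-0.6603, 0.4618, 0.9536, 2.0402, -0.4891, 0.8826, 0.6654], 'position': [0.5116, -0.1108, 0.1023], 'force': [-0.6446, 0.2624, -0.459], 'tool_rot': [[-0.099, 0.9951, -0.0], [0.9951, 0.099, -0.0005], [-0.0005, -0.0001, -1.0]], 'grip_force': 61.6851, 'finger_gap': 0.4493}
```

View pics/w2.png

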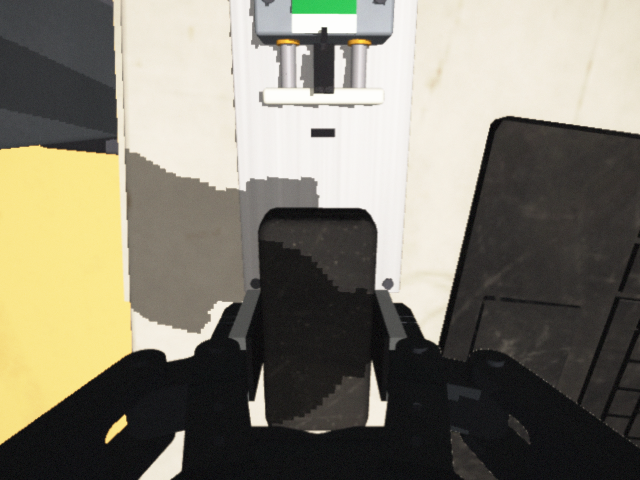

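The wrist view shows the hub held straight, from (259,210) to (377,430). The stop's front edge runs from (263,103) to (383,104), and the plate edges are at x≈235 and ≈410. I'll compute the offsets from these.

Run:
```python
from h import *
im=cv2.imread('pics/w2.png');s=dict(position=[.5116,-.1108,.1023],tool_rot=manip.get_state()['tool_rot'])
h=cv2.cvtColor(im,cv2.COLOR_BGR2GRAY).astype(int)
f=lambda p,z:at('wrist',p,z,s)
# stop: bright pixels
m=np.zeros(h.shape,np.uint8);m[82:112,250:400]=(h[82:112,250:400]>228)
print('stop px',cv2.boundingRect(max(cv2.findContours(m,0,1)[0],key=cv2.contourArea)), cv2.minAreaRect(max(cv2.findContours(m,0,1)[0],key=cv2.contourArea)))
E=[]
for r in(20,60,120,150,170): # strongest horizontal gradients near plate edges
    g=np.abs(np.diff(cv2.GaussianBlur(h.astype(np.float32),(3,3),0)[r]))
    a=225+g[225:250].argmax();b=395+g[395:425].argmax();E.append((r,a,b))
    print(r,a,b,(f((a+.5,r),.006)).round(4)[:2],(f((b+.5,r),.006)).round(4)[:2])
for r in(230,250,270):
    g=np.abs(np.diff(cv2.GaussianBlur(h.astype(np.float32),(3,3),0)[r]))
    a=245+g[245:275].argmax();b=365+g[365:390].argmax()
    P,Q=f((a+.5,r),.1175),f((b+.5,r),.1175);print('hub',r,a,b,P.round(4)[:2],Q.round(4)[:2],((P+Q)/2).round(4)[:2])
for p in((263,103),(383,104)):print('stop',f(p,.028).round(4))
print('hub end',f((318,208),.1175).round(4), 'plate near', f((400,290),.006).round(4))
```

```text
stop px (250, 82, 150, 30) ((324.5, 96.5), (29.0, 149.0), 90.0)
20 231 414 [0.4551 0.004 ] [0.5525 0.0138]
60 233 412 [ 0.4571 -0.0158] [ 0.5547 -0.006 ]
120 236 411 [ 0.4602 -0.0474] [ 0.5593 -0.0374]
150 238 406 [ 0.4621 -0.0641] [ 0.5591 -0.0543]
170 238 405 [ 0.4626 -0.0756] [ 0.5604 -0.0658]
hub 230 257 376 [ 0.4898 -0.0782] [ 0.5287 -0.0743] [ 0.5092 -0.0762]
hub 250 258 376 [ 0.4905 -0.0851] [ 0.5297 -0.0811] [ 0.5101 -0.0831]
hub 270 259 375 [ 0.4913 -0.0922] [ 0.5304 -0.0882] [ 0.5108 -0.0902]
stop [ 0.4775 -0.037   0.028 ]
stop [ 0.5386 -0.0313  0.028 ]
hub end [ 0.5088 -0.0688  0.1175] plate near [ 0.5693 -0.142   0.006 ]
```

Call:
servo_tool(commands=[{"grip":1,"x":0,"y":0.01,"z":-0.02,"wx":0,"wy":0,"wz":-0.004},{"grip":1,"x":0,"y":0.02,"z":-0.04,"wx":0,"wy":0,"wz":-0.004},{"grip":1,"x":0,"y":0.02,"z":-0.06,"wx":0,"wy":0,"wz":-0.004},{"grip":1,"x":0,"y":0.02,"z":-0.075,"wx":0,"wy":0,"wz":-0.004},{"grip":1,"x":0,"y":0.02,"z":-0.086,"wx":0,"wy":0,"wz":-0.004},{"grip":1,"x":0,"y":0.02,"z":-0.086,"wx":0,"wy":0,"wz":-0.004},{"grip":1,"x":0,"y":0.02,"z":-0.086,"wx":0,"wy":0,"wz":-0.004}])

```text
time_s: 8.3
position: [0.5125, -0.0898, 0.0167]
tool_rot: [[-0.096, 0.995, 0.001], [0.995, 0.096, -0.0], [-0.0, 0.001, -1.0]]
force: [0.2, 0.0, -0.9]
finger_gap: 0.455
grip_force: 61.8
```

Run:
```python
from h import *
s=manip.get_state();im=save('wrist','w3.png');print({k:np.round(s[k],4).tolist() for k in('time_s','position','force','tool_rot')})
```

```text
{'time_s': 8.3, 'position': [0.5125, -0.0898, 0.0167], 'force': [0.1547, 0.006, -0.899], 'tool_rot': [[-0.0963, 0.9954, 0.0011], [0.9954, 0.0963, -0.0003], [-0.0004, 0.0011, -1.0]]}
```

View pics/w3.png

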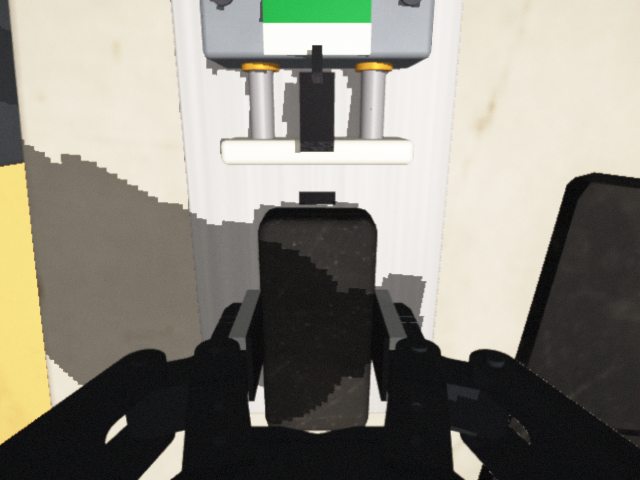

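The wrist view has the stop spanning x 221–413 and the hub 259–377, both centred at column 317 and at nearly the same height. The hub is centred and square, about 14 mm short of the stop. I'll lower it onto the plate.

Call:
servo_tool(commands=[{"grip":1,"x":0,"y":0,"z":-0.004,"wx":0,"wy":0,"wz":0},{"grip":1,"x":0,"y":0,"z":-0.007,"wx":0,"wy":0,"wz":0},{"grip":1,"x":0,"y":0,"z":-0.007,"wx":0,"wy":0,"wz":0},{"grip":1,"x":0,"y":0,"z":-0.007,"wx":0,"wy":0,"wz":0}])

```text
time_s: 8.85
position: [0.512, -0.0893, 0.0093]
tool_rot: [[-0.097, 0.995, 0.0], [0.995, 0.097, 0.0], [0.0, 0.0, -1.0]]
force: [0.2, -0.2, -1.4]
finger_gap: 0.452
grip_force: 61.8
```

Call:
servo_tool(commands=[{"grip":1,"x":0,"y":0,"z":-0.001,"wx":0,"wy":0,"wz":0},{"grip":1,"x":0,"y":0,"z":-0.002,"wx":0,"wy":0,"wz":0},{"grip":1,"x":0,"y":0,"z":-0.002,"wx":0,"wy":0,"wz":0},{"grip":1,"x":0,"y":0,"z":-0.002,"wx":0,"wy":0,"wz":0}])

```text
time_s: 9.35
position: [0.5121, -0.0893, 0.0087]
tool_rot: [[-0.097, 0.995, -0.0], [0.995, 0.097, 0.002], [0.002, 0.0, -1.0]]
force: [-3.7, 0.8, 12.3]
finger_gap: 0.452
grip_force: 63.2
```

Call:
servo_tool(commands=[{"grip":1,"x":0,"y":0,"z":0.001,"wx":0,"wy":0,"wz":0},{"grip":1,"x":0,"y":0,"z":0.001,"wx":0,"wy":0,"wz":0},{"grip":1,"x":-0.0002,"y":0.002,"z":0.001,"wx":0,"wy":0,"wz":0},{"grip":1,"x":-0.0004,"y":0.004,"z":0.001,"wx":0,"wy":0,"wz":0},{"grip":1,"x":-0.0006,"y":0.006,"z":0.001,"wx":0,"wy":0,"wz":0},{"grip":1,"x":-0.0008,"y":0.008,"z":0.001,"wx":0,"wy":0,"wz":0},{"grip":1,"x":-0.001,"y":0.01,"z":0.001,"wx":0,"wy":0,"wz":0},{"grip":1,"x":-0.001,"y":0.01,"z":0.001,"wx":0,"wy":0,"wz":0}])

```text
time_s: 10.35
position: [0.5117, -0.0798, 0.0087]
tool_rot: [[-0.097, 0.995, 0.002], [0.995, 0.097, -0.001], [-0.001, 0.001, -1.0]]
force: [1.3, -4.2, 5.7]
finger_gap: 0.452
grip_force: 62.6
```

Run:
```python
from h import *
im=save('wrist','w4.png')
h=im.astype(int)
for c in(275,317,360): print(c,[int(v) for v in h[140:230:2,c].mean(1)])
```

```text
275 [237, 237, 238, 237, 237, 237, 237, 237, 239, 237, 237, 237, 239, 235, 135, 119, 113, 124, 225, 246, 251, 253, 252, 252, 252, 252, 251, 251, 246, 231, 233, 239, 238, 224, 89, 10, 16, 13, 18, 22, 33, 43, 46, 51, 50]
317 [42, 40, 42, 44, 40, 40, 43, 43, 39, 41, 41, 38, 38, 41, 34, 39, 40, 39, 36, 38, 48, 50, 57, 45, 48, 113, 251, 251, 247, 229, 236, 241, 240, 240, 85, 14, 20, 18, 15, 19, 32, 39, 47, 53, 49]
360 [108, 107, 107, 111, 105, 104, 108, 104, 103, 102, 103, 105, 102, 92, 90, 97, 121, 134, 223, 247, 252, 253, 253, 253, 252, 252, 252, 251, 246, 230, 237, 243, 241, 243, 146, 17, 11, 16, 12, 20, 35, 44, 42, 49, 51]
```

Call:
servo_tool(commands=[{"grip":1,"x":-0.0001,"y":0.001,"z":0,"wx":0,"wy":0,"wz":0},{"grip":1,"x":-0.0002,"y":0.002,"z":0,"wx":0,"wy":0,"wz":0},{"grip":1,"x":-0.0003,"y":0.003,"z":0,"wx":0,"wy":0,"wz":0},{"grip":1,"x":-0.0004,"y":0.004,"z":0,"wx":0,"wy":0,"wz":0},{"grip":1,"x":-0.0005,"y":0.005,"z":0,"wx":0,"wy":0,"wz":0},{"grip":1,"x":-0.0007,"y":0.007,"z":0,"wx":0,"wy":0,"wz":0},{"grip":1,"x":-0.0007,"y":0.007,"z":0,"wx":0,"wy":0,"wz":0}])

```text
time_s: 11.28
position: [0.511, -0.0729, 0.0087]
tool_rot: [[-0.097, 0.995, 0.002], [0.995, 0.097, -0.001], [-0.001, 0.001, -1.0]]
force: [0.8, -4.1, 5.5]
finger_gap: 0.448
grip_force: 62.6
```

Run:
```python
from h import *
im=save('wrist','w5.png')
h=im.astype(int)
for c in(275,360): print(c,[int(v) for v in h[170:230:2,c].mean(1)])
```

```text
275 [236, 237, 236, 235, 237, 236, 236, 237, 232, 117, 118, 109, 111, 119, 216, 244, 249, 252, 251, 251, 250, 250, 250, 250, 243, 225, 48, 47, 45, 50]
360 [100, 100, 93, 93, 95, 92, 89, 86, 88, 86, 81, 94, 118, 127, 215, 245, 251, 253, 253, 252, 252, 251, 250, 250, 242, 221, 49, 40, 38, 45]
```

Call:
servo_tool(commands=[{"grip":1,"x":-0.0001,"y":0.001,"z":0,"wx":0,"wy":0,"wz":0},{"grip":1,"x":-0.0002,"y":0.002,"z":0,"wx":0,"wy":0,"wz":0},{"grip":1,"x":-0.0003,"y":0.003,"z":0,"wx":0,"wy":0,"wz":0},{"grip":1,"x":-0.0003,"y":0.003,"z":0,"wx":0,"wy":0,"wz":0}])

```text
time_s: 11.82
position: [0.5109, -0.0713, 0.0087]
tool_rot: [[-0.096, 0.995, 0.002], [0.995, 0.096, -0.003], [-0.003, 0.002, -1.0]]
force: [1.4, -6.0, 4.5]
finger_gap: 0.452
grip_force: 62.4
```

Run:
```python
from h import *
im=save('wrist','w6.png')
h=im.astype(int)
for c in(275,360): print(c,[int(v) for v in h[170:240:2,c].mean(1)])
```

```text
275 [237, 236, 237, 236, 238, 237, 236, 236, 151, 112, 110, 116, 116, 128, 206, 243, 249, 252, 252, 251, 251, 251, 250, 250, 245, 230, 54, 42, 43, 49, 51, 52, 49, 52, 49]
360 [101, 94, 92, 92, 93, 91, 86, 88, 88, 86, 81, 91, 117, 111, 205, 243, 251, 253, 253, 252, 252, 251, 251, 250, 243, 225, 54, 45, 46, 46, 51, 43, 47, 52, 49]
```

Call:
servo_tool(commands=[{"grip":1,"x":-0.0001,"y":0.001,"z":0,"wx":0,"wy":0,"wz":0},{"grip":1,"x":-0.0002,"y":0.002,"z":0,"wx":0,"wy":0,"wz":0},{"grip":1,"x":-0.0003,"y":0.003,"z":0,"wx":0,"wy":0,"wz":0},{"grip":1,"x":-0.0004,"y":0.004,"z":0,"wx":0,"wy":0,"wz":0},{"grip":1,"x":-0.0005,"y":0.005,"z":0,"wx":0,"wy":0,"wz":0},{"grip":1,"x":-0.0006,"y":0.006,"z":0,"wx":0,"wy":0,"wz":0},{"grip":1,"x":-0.0006,"y":0.006,"z":0,"wx":0,"wy":0,"wz":0}])

```text
time_s: 12.75
position: [0.5104, -0.067, 0.0088]
tool_rot: [[-0.095, 0.995, 0.003], [0.995, 0.095, -0.006], [-0.006, 0.003, -1.0]]
force: [1.5, -7.7, 2.4]
finger_gap: 0.447
grip_force: 62.2
```

Run:
```python
from h import *
im=save('wrist','w7.png')
h=im.astype(int)
for c in(275,360): print(c,[int(v) for v in h[190:240:2,c].mean(1)])
print(h[0:220:5,300].tolist())
```

```text
275 [120, 117, 114, 122, 192, 242, 249, 252, 252, 251, 251, 251, 251, 251, 246, 229, 67, 49, 45, 52, 48, 49, 55, 49, 48]
360 [82, 90, 121, 125, 204, 243, 251, 253, 253, 253, 252, 252, 251, 251, 246, 227, 59, 45, 46, 47, 48, 50, 50, 50, 49]
[[232, 225, 205], [231, 225, 204], [156, 154, 141], [175, 177, 181], [179, 183, 192], [179, 183, 190], [249, 43, 34], [249, 37, 28], [250, 39, 32], [250, 40, 30], [250, 42, 35], [250, 38, 23], [250, 37, 27], [250, 39, 30], [253, 202, 15], [254, 245, 0], [254, 244, 0], [51, 194, 86], [53, 199, 93], [53, 199, 89], [50, 196, 88], [46, 195, 86], [253, 254, 251], [254, 254, 252], [254, 254, 252], [254, 254, 251], [254, 254, 252], [171, 168, 156], [41, 39, 42], [42, 35, 41], [40, 39, 40], [37, 34, 37], [40, 38, 38], [36, 35, 40], [38, 37, 37], [39, 38, 41], [38, 37, 39], [41, 39, 40], [40, 39, 35], [37, 37, 37], [43, 42, 41], [42, 41, 41], [44, 41, 42], [201, 194, 182]]
```

View pics/w7.png

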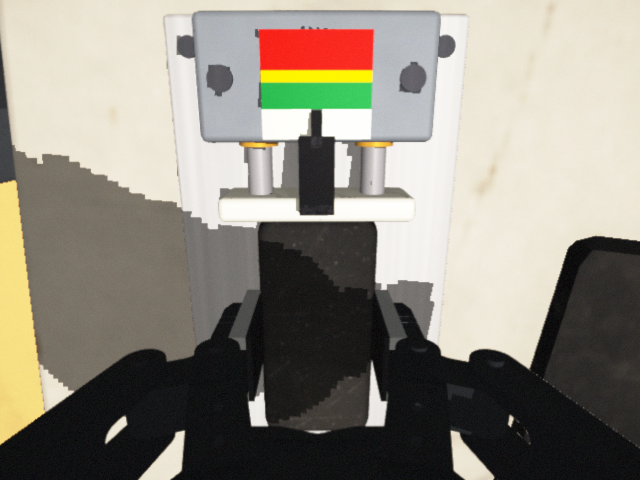

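The pointer tip, at (316,109), sits right at the lower edge of the green band (rows 82–108). It needs about 3.5 mm more, plus a small correction for the arm's flex tilt.

Call:
servo_tool(commands=[{"grip":1,"x":-0.0001,"y":0.001,"z":0,"wx":0.003,"wy":0,"wz":0},{"grip":1,"x":-0.0002,"y":0.002,"z":0,"wx":0.006,"wy":0,"wz":0},{"grip":1,"x":-0.0003,"y":0.003,"z":0,"wx":0.007,"wy":0,"wz":0},{"grip":1,"x":-0.0004,"y":0.004,"z":0,"wx":0.008,"wy":0,"wz":0},{"grip":1,"x":-0.0004,"y":0.0045,"z":0,"wx":0.008,"wy":0,"wz":0},{"grip":1,"x":-0.0004,"y":0.0045,"z":0,"wx":0.008,"wy":0,"wz":0},{"grip":1,"x":-0.0004,"y":0.0045,"z":0,"wx":0.008,"wy":0,"wz":0}])

```text
time_s: 13.68
position: [0.5101, -0.0643, 0.0088]
tool_rot: [[-0.095, 0.996, 0.004], [0.996, 0.095, -0.0], [-0.001, 0.004, -1.0]]
force: [1.3, -10.3, 2.1]
finger_gap: 0.451
grip_force: 62.1
```

Run:
```python
from h import *
im=save('wrist','w8.png')
for c in (300,316): print([(r,im[r,c].tolist()) for r in range(60,170,4)])
```

```text
[(60, [250, 36, 27]), (64, [250, 38, 29]), (68, [250, 40, 28]), (72, [250, 36, 31]), (76, [250, 41, 30]), (80, [252, 167, 25]), (84, [254, 244, 0]), (88, [254, 244, 0]), (92, [220, 226, 61]), (96, [52, 199, 91]), (100, [48, 197, 89]), (104, [47, 197, 85]), (108, [51, 198, 89]), (112, [53, 198, 87]), (116, [48, 193, 82]), (120, [253, 253, 250]), (124, [254, 254, 251]), (128, [254, 254, 251]), (132, [254, 254, 251]), (136, [137, 137, 126]), (140, [40, 41, 41]), (144, [41, 41, 42]), (148, [39, 38, 37]), (152, [37, 35, 37]), (156, [37, 35, 37]), (160, [38, 40, 41]), (164, [39, 39, 39]), (168, [38, 36, 39])]
[(60, [250, 39, 30]), (64, [250, 42, 35]), (68, [250, 42, 31]), (72, [250, 41, 32]), (76, [250, 40, 28]), (80, [252, 171, 22]), (84, [254, 245, 0]), (88, [254, 246, 0]), (92, [220, 229, 63]), (96, [55, 202, 95]), (100, [55, 199, 90]), (104, [51, 200, 89]), (108, [39, 140, 64]), (112, [44, 43, 43]), (116, [42, 41, 42]), (120, [46, 44, 43]), (124, [43, 38, 42]), (128, [43, 43, 45]), (132, [42, 39, 39]), (136, [52, 48, 51]), (140, [63, 58, 60]), (144, [44, 40, 42]), (148, [41, 39, 43]), (152, [43, 44, 43]), (156, [41, 41, 38]), (160, [35, 37, 36]), (164, [40, 39, 43]), (168, [35, 34, 37])]
```

View pics/w8.png

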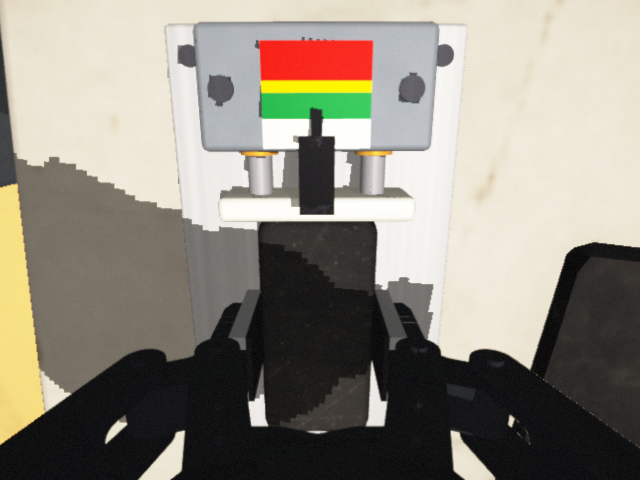

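The tip, at (316,109), is inside the green band (rows 93–118), about a third of the way in. I'll nudge it slightly towards the middle and hold.

Call:
servo_tool(commands=[{"grip":1,"x":0,"y":0.0007,"z":0,"wx":0.001,"wy":0,"wz":0},{"grip":1,"x":-0.0001,"y":0.0014,"z":0,"wx":0.001,"wy":0,"wz":0},{"grip":1,"x":-0.0001,"y":0.0014,"z":0,"wx":0.001,"wy":0,"wz":0},{"grip":1,"x":-0.0001,"y":0.0014,"z":0,"wx":0.001,"wy":0,"wz":0},{"grip":1,"x":-0.0001,"y":0.0014,"z":0,"wx":0.001,"wy":0,"wz":0},{"grip":1,"x":-0.0001,"y":0.0014,"z":0,"wx":0.001,"wy":0,"wz":0},{"grip":1,"x":-0.0001,"y":0.0014,"z":0,"wx":0.001,"wy":0,"wz":0},{"grip":1,"x":-0.0001,"y":0.0014,"z":0,"wx":0.001,"wy":0,"wz":0}])

```text
time_s: 14.72
position: [0.51, -0.0633, 0.0088]
tool_rot: [[-0.094, 0.996, 0.005], [0.996, 0.094, -0.0], [-0.001, 0.005, -1.0]]
force: [2.5, -11.1, 0.8]
finger_gap: 0.447
grip_force: 62.0
```

```bash
cat > chk.py <<'E'
from h import *
im=save('wrist','w9.png').astype(int)
a=im[60:160,300];b=im[60:160,316]
g=[60+i for i in range(100) if a[i,1]>150 and a[i,0]<110]
print('green rows',g[0],g[-1],'tip',60+int(np.argmax(b.max(1)<80)))
s=manip.get_state();print(s['time_s'],np.round(s['position'],4),np.round(s['force'],1),np.abs(s['joint_velocities']).max())
E
python3 chk.py
```

```text
green rows 97 121 tip 110
14.775 [ 0.5101 -0.0634  0.0088] [  1.1 -10.9   1.2] 0.0015906565781413295
```

```bash
python3 -c "
from cell import manip
print(manip.sign_off())"
```

```text
the job is handed in; nothing more can be done
None
```

The job is handed in at 14.8 s: the hub lies on the plate, centred and square against the stop. The arm is still gripping and pressing it there, with the pointer mid-green at about 9 mm of travel and 9 N on the spring.

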